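# Discharge at the touch plate, then start the board test

### The job

With the fingertips, gently press the round steel touch plate on the cream static tester and keep it lightly pressed for about a second, let it go, and only then gently press the green button on the grey test jig so that it stays down. Do not press the red or yellow button, do not touch the brass stud beside the touch plate, and do not shift or lift the tester or the loose things around it. Finish with the hand drawn back clear.

Things in the scene. Friction and masses are not known exactly. Their poses are not given: they have to be found in the camera images.
- tester: loose cream static-discharge tester box, 85 x 130 x 34 mm (x, y, z), about 0.8 kg, standing on the mat; origin at the centre of its underside, z up. On its top are the touch plate, centred at local (0, -0.030), and a small brass stud
- touch_plate (a joint): how far the tester's touch plate is pushed straight down, m: 0 out, 0.008 at its soft stop. A bright steel disc 36 mm across on a black ring 46 mm across; top 46 mm above the bench. A light spring returns it: it starts to give at about 1 N, 2.6 N at 2 mm, 8 N at the stop. The tester senses the hand from 1.5 mm of travel; not to be driven hard onto its stop
- plate_top (a point): centre of the touch plate's top face; z up; moves with the plate
- strap_stud: brass snap stud for a wrist strap, 12 mm across, 8 mm high, fixed on the tester's top 68 mm from the touch plate's centre; origin at the centre of its foot. Not to be touched
- jig: grey circuit-board test jig, fixed to the bench, 130 x 180 x 40 mm (x, y, z), a dark blue board in a black nest on the half away from the buttons (reaching 50 mm above the bench); origin at the centre of its underside; the row of buttons runs along its y at local x = -0.032
- green_button (a joint): how far the green push button is pushed straight down, m: 0 out, 0.012 at its soft stop. It starts to move at 3 N, takes 4.1 N at 5 mm and 5.7 N at the stop, and stays as far down as it was pushed; it counts as switched in from 0.005. Not to be driven hard onto its stop
- green_top (a point): centre of the top face of the green button on the jig, z up; moves with it. Round cap 30 mm across in a black collar 40 mm across, 12 mm high; its top 66 mm above the bench when out. Three like buttons (green, red, yellow) stand in a row 55 mm apart, in any order
- red_button (a joint): how far the red push button is pushed straight down, m: 0 out, 0.012 at its soft stop. It starts to move at 3 N, takes 4.1 N at 5 mm and 5.7 N at the stop, and stays as far down as it was pushed; it counts as switched in from 0.005. Not to be driven hard onto its stop
- red_top (a point): centre of the top face of the red button on the jig, z up; moves with it. Round cap 30 mm across in a black collar 40 mm across, 12 mm high; its top 66 mm above the bench when out. Three like buttons (green, red, yellow) stand in a row 55 mm apart, in any order
- yellow_button (a joint): how far the yellow push button is pushed straight down, m: 0 out, 0.012 at its soft stop. It starts to move at 3 N, takes 4.1 N at 5 mm and 5.7 N at the stop, and stays as far down as it was pushed; it counts as switched in from 0.005. Not to be driven hard onto its stop
- yellow_top (a point): centre of the top face of the yellow button on the jig, z up; moves with it. Round cap 30 mm across in a black collar 40 mm across, 12 mm high; its top 66 mm above the bench when out. Three like buttons (green, red, yellow) stand in a row 55 mm apart, in any order
- multimeter: bystander: loose yellow multimeter lying face up, 78 x 160 mm, 42 mm high to the top of its dial; origin at the centre of its underside
- reel: bystander: loose orange reel standing on end, 54 mm across, 46 mm high; origin at the centre of its underside
- screwdriver: bystander: loose blue-handled screwdriver lying down, 170 mm long along its x; origin under its middle
- bin: bystander: loose blue open parts bin, 110 x 90 x 45 mm; origin at the centre of its underside
Mind the look-alikes: they are no part of the job. Leave any orange look-alike of the tester alone.

How it is judged:
By the outcome, as a careful person would: the job done as asked, in the order asked, and still so for the second after the job is handed in, with the robot touching nothing.
It also fails if it takes over 40 s, if anything falls off the work surface, if the arm or the gripper's body presses on something with over 40 N, if the wrist force passes 120 N, or if a joint passes its speed limit or range.

### The arm

A 6-joint arm with a two-finger parallel gripper is mounted at the origin on the work surface. World frame = base frame: x ahead of the robot, y to its left, z up, the work surface at z = 0. Lengths are in m, angles in rad, forces in N, time in s.
With the tool pointing down it reaches from about 0.375 to 0.9 m from the base axis. Payload 3.1 kg.
Tool frame: the origin (TCP) lies midway between the tips of the shut fingers; the grasp point (between the pads) lies 19 mm behind it; x points along the fingers, y is the direction in which the jaws open and shut, and the axes are right-handed (so a half turn about x gives the same grasp; the last joint's range is limited). The gripper opens to 87 mm and grips with 3 to 60 N. Pads are 19 mm wide; open, the fingers measure 117 mm over their backs; the gripper's body (75 mm by 190 mm) begins 51 mm behind the grasp point.
Start: joints at [-1.486, 0.527, 1.433, -0, 1.181, -0.178], TCP at [0.162, -0.604, 0.223] pointing down, gripper open.
Joint ranges: [-3.08, 3.08], [-0.75, 2.2], [0.22, 2.44], [-1.43, 4.57], [0, 2.65], [-2.85, 2.85]. Speed limits (rad/s): [2.79, 2.79, 3.14, 3.14, 3.14, 3.14].

### API

Orientations are given as a unit quaternion [x, y, z, w].
In Python, from rig import get_obs, imaging, robot gives the robot as it stands.
- The arm moves only by the shell command python3 -m inch 'ROWS' [FORCE]. ROWS is JSON, a list of rows, each a list of 3 entries, a list of its own where there are three numbers: the finger opening in mm, from 0 to 87, then the shift along the tool's x, y, z in mm, then the turn, a rotation vector about the tool's x, y, z in degrees. In form: [[grip, [dx, dy, dz], [wx, wy, wz]], ...]. A call has 1 to 12 rows; each row shifts and turns the pose as measured when the row begins, along the tool's axes as they then stand; what a row does not reach is not made up. A row lasts 1/8 s, in which the tool goes at most 62.5 mm and 10.7 degrees, less where a joint would pass 70% of its speed; a pose out of reach is approached as far as the arm can. A call with a gripper value outside its range is refused whole. The fingers move at their own pace and stop on an object; FORCE is the grip in N (left out, the last holds). Time passes only in rows, so rows that do not move let the fingers close. It gives the time, the measured TCP pose, the force and the opening at its end, in the units of the state.
- get_obs(): the state, without advancing time (a new reading comes with each control period).
- imaging.camera(name): name is "scene" or "top"; returns the picture (420x560x3 uint8, red, green, blue); there is no depth.
- imaging.camera_params(name): a dict with "camera_matrix" (3x3 intrinsics, pixels), "xyz" and "rotation" of the camera in the world. Camera axes: x right, y down, z forward; pixel columns grow to the right and rows downward; lengths in m; the calibration is good to about 2 mm. A picture is of the moment at which its call begins. camera_params takes no time and is no camera call.
- robot.hand_in(): hands the job in, once; it reports no verdict.
Trained networks look in the newest picture that a camera, given by its name, has taken for a name from the list of things; names that differ only in an ending like _2 or _b are one class to them, and where a whole thing is asked for, a point or a joint stands for the part that bears it (a point fixed in the world has none). Each returns a list of dicts, best first, with "confidence" (0 to 1); they miss things now and then, are a little off and sometimes report something else, mostly with a low value. They report only what shows in the picture. A call takes as long as a camera call. They do not tell look-alikes from the thing itself.
- imaging.cut_out(camera, target): "pixels" (420x560 bool, what is visible of it) and "box" ([centre column, centre row, width, height] in pixels, round what is visible of it).
- imaging.tip_of(camera, target): "pixel" ([column, row] in pixels: a listed point, or the origin of a listed thing).
The state is a dict: "time": time; "q": joint angles; "joint_velocities": joint speeds; "joint_torque": joint torques, N m; "position": TCP position; "tool_rot": TCP orientation; "ft_force": force on the tool from outside, world axes, zero at the start; "moment": the same for the moment, N m; "grip_width": finger opening in m.
Only numpy, scipy, OpenCV 4.12 (cv2) and the standard library are available. Lean on these libraries where they do the work, as an engineer would, in place of code of your own. Each camera call takes 0.05 s, during which the arm holds its last target. There are 200 camera calls.

## Working session

There is one attempt and no reset: what is moved stays moved. The work goes in short steps, Python scripts to look and compute and a shell command to move; the robot and the scene stay as the last step left them, time stands still between calls to the robot, and variables do not carry over. Pictures are saved under pics/ and viewed, about 8 in all and at most 12, crops included, and the job is handed in when it is done.

```bash
mkdir -p pics
cat > h.py <<'E'
import numpy as np, cv2
from rig import get_obs, imaging, robot
def ray(cam,px):
    p=imaging.camera_params(cam);K=np.array(p["camera_matrix"]);R=np.array(p["rotation"])
    if R.shape!=(3,3):
        from scipy.spatial.transform import Rotation as Ro
        R=Ro.from_quat(R).as_matrix()
    return np.array(p["xyz"]),R@np.linalg.inv(K)@np.array([px[0],px[1],1.])
def at(cam,px,z):
    o,d=ray(cam,px);return o+d*(z-o[2])/d[2]
def save(im,n): cv2.imwrite("pics/"+n,im[:,:,::-1])
E
python3 - <<'E'
from h import *
for c in("top","scene"):
    im=imaging.camera(c);save(im,c+"0.png")
    for n,z in(("plate_top",.046),("strap_stud",.034),("green_top",.066),("red_top",.066),("yellow_top",.066),("tester",0),("jig",0)):
        print(c,n,[(np.round(d["pixel"]).tolist(),round(d["confidence"],2),np.round(at(c,d["pixel"],z)[:2],3).tolist()) for d in imaging.tip_of(c,n)[:3]])
o=get_obs();print(o["time"],o["position"],o["tool_rot"])
E
```

```text
top plate_top [([400.0, 153.0], 0.73, [0.739, -0.216]), ([255.0, 225.0], 0.72, [0.557, 0.125]), ([329.0, 130.0], 0.5, [0.79, -0.046])]
top strap_stud [([136.0, 232.0], 0.71, [0.535, 0.405]), ([225.0, 228.0], 0.41, [0.55, 0.197]), ([339.0, 157.0], 0.37, [0.729, -0.073])]
top green_top [([407.0, 236.0], 0.62, [0.54, -0.228])]
top red_top [([304.0, 302.0], 0.47, [0.385, 0.008]), ([387.0, 240.0], 0.46, [0.531, -0.18])]
top yellow_top [([366.0, 244.0], 0.52, [0.519, -0.133])]
top tester [([245.0, 229.0], 0.98, [0.549, 0.151]), ([332.0, 143.0], 0.81, [0.771, -0.06]), ([236.0, 307.0], 0.73, [0.362, 0.167])]
top jig [([377.0, 226.0], 0.84, [0.566, -0.173])]
scene plate_top [([227.0, 340.0], 0.88, [0.805, -0.045]), ([284.0, 150.0], 0.46, [0.377, 0.139])]
scene strap_stud [([211.0, 311.0], 0.6, [0.741, -0.07]), ([319.0, 211.0], 0.49, [0.553, 0.186]), ([311.0, 152.0], 0.45, [0.384, 0.203])]
scene green_top [([120.0, 230.0], 0.53, [0.548, -0.238])]
scene red_top [([149.0, 220.0], 0.65, [0.532, -0.179]), ([160.0, 245.0], 0.5, [0.596, -0.158])]
scene yellow_top [([170.0, 212.0], 0.51, [0.521, -0.134])]
scene tester [([304.0, 223.0], 0.81, [0.557, 0.151]), ([220.0, 327.0], 0.73, [0.764, -0.059])]
scene jig [([157.0, 243.0], 0.85, [0.553, -0.177])]
0.8 [ 0.16235548 -0.60349973  0.22255735] [-0.70100894 -0.09263989  0.70101692 -0.09262611]
```

View pics/top0.png

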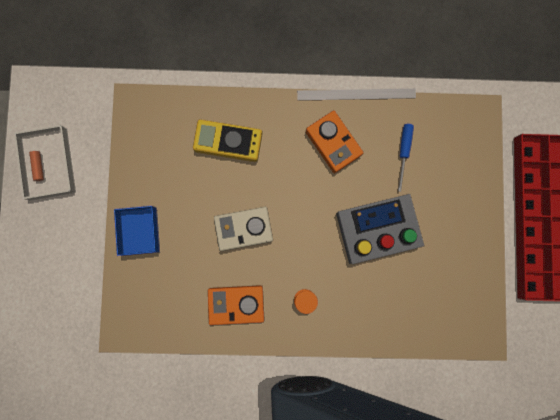

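View pics/scene0.png

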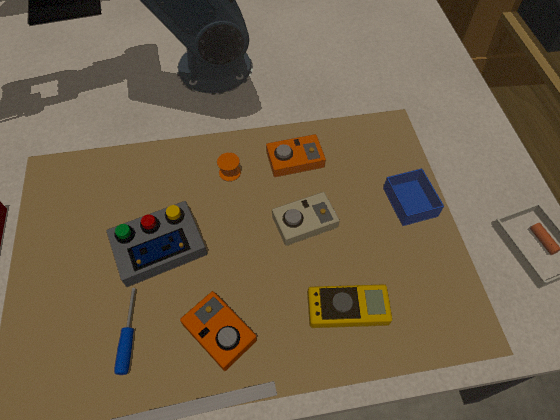

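The top view shows these candidates for the plate:
- Cream tester, plate near (255,226) with its stud near (227,227). This is the one I want.
- Orange look-alike, plate near (328,130).
- Orange look-alike, plate near (248,305).

The multimeter dial at (233,139) could also be mistaken for it. The buttons are yellow (364,247), red (387,241) and green (410,236). The green handle at the screwdriver is actually blue, so nothing else is green.

I'll check the choice in one close crop.

Run:
```python
from h import *
C={}
tiles=[]
for c,bx in(("top",[(205,200),(335,190)]),("scene",[(265,180),(105,195)])):
    im=cv2.imread(f"pics/{c}0.png"); hsv=cv2.cvtColor(im,cv2.COLOR_BGR2HSV)
    tiles.append(np.hstack([cv2.resize(im[y:y+60,x:x+80] if True else 0,(400,300),interpolation=cv2.INTER_CUBIC) for x,y in bx]))
    x0,y0=bx[1]; 
    for n,l,h in(("green",50,85),("red",0,6),("yellow",22,34)):
        m=np.zeros(im.shape[:2],np.uint8); m[y0:y0+70,x0:x0+90]=1
        k=(hsv[...,0]>=l)&(hsv[...,0]<=h)&(hsv[...,1]>130)&(hsv[...,2]>70)&(m>0)
        nn,lab,st,ce=cv2.connectedComponentsWithStats(k.astype(np.uint8))
        i=1+np.argmax(st[1:,4]); print(c,n,st[i],ce[i].round(1),at(c,ce[i],.063).round(4)[:2])
    for r in imaging.cut_out(c,"plate_top")[:0]: pass
cv2.imwrite("pics/crop.png",np.vstack(tiles))
for c in("top","scene"): print(c,imaging.camera_params(c)["xyz"])
```

```text
top green [404 229  12  13 126] [409.6 235.3] [ 0.5419 -0.2341]
top red [381 235  13  13 135] [387.1 240.9] [ 0.5276 -0.1817]
top yellow [358 240  13  14 146] [364.1 246.8] [ 0.5126 -0.1284]
scene green [115 224  14  12 134] [121.5 229.5] [ 0.5445 -0.2363]
scene red [141 214  14  15 137] [147.5 220.6] [ 0.5319 -0.1825]
scene yellow [166 205  14  15 167] [172.6 211.8] [ 0.5187 -0.1293]
top [0.49345035 0.09682462 1.08795208]
scene [1.05211862 0.00975662 0.87212732]
```

View pics/crop.png

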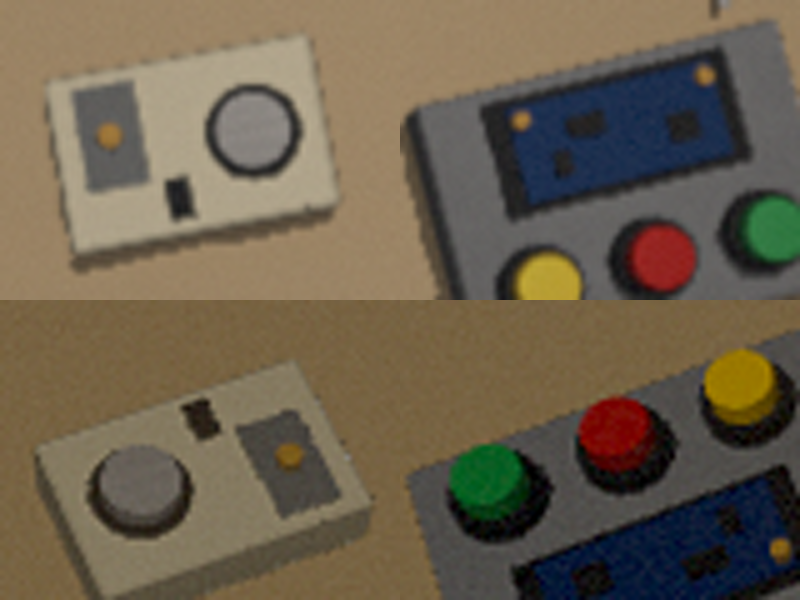

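The crop confirms it: the cream box has a steel plate in a black ring at top pixel (255.8,226), scene (293.2,216.4), with the brass stud on its far end at top (227,227). Green is the end button, with red next to it.

```bash
cat >> h.py <<'E'
from scipy.spatial.transform import Rotation as Ro
def go(t,n=""):
    o=get_obs();R=Ro.from_quat(o["tool_rot"]).as_matrix()
    print(n,"t",round(o["time"],2),"pos",np.round(o["position"],4),"F",np.round(o["ft_force"],2),"tool mm",np.round(R.T@(np.array(t)-o["position"])*1000,1),"grip",round(o["grip_width"],4));return R
E
python3 - <<'E'
from h import *
for c,p in(("top",(255.8,226)),("scene",(293.2,216.4))): print(at(c,p,.046).round(4))
print(at("top",(227,227),.042).round(4))
print(go([.557,.124,.16],"plate").round(3)); go([.543,-.235,.16],"green")
E
```

```text
[0.5554 0.1234 0.046 ]
[0.5633 0.1248 0.046 ]
[0.5516 0.1912 0.042 ]
plate t 0.9 pos [ 0.1624 -0.6035  0.2226] F [ 0.02  0.34 -0.1 ] tool mm [  62.5 -600.  -570.1] grip 0.087
[[ 0.     0.26  -0.966]
 [-0.    -0.966 -0.26 ]
 [-1.     0.    -0.   ]]
green t 0.9 pos [ 0.1624 -0.6035  0.2226] F [ 0.02  0.34 -0.1 ] tool mm [  62.6 -257.  -463.3] grip 0.087
```

```bash
python3 -m inch '[[0,[0,-43,-41],[0,0,0]],[0,[0,-43,-41],[0,0,0]],[0,[0,-43,-41],[0,0,0]],[0,[0,-43,-41],[0,0,0]],[0,[0,-43,-41],[0,0,0]],[0,[0,-43,-41],[0,0,0]],[0,[0,-43,-41],[0,0,0]],[0,[0,-43,-41],[0,0,0]],[0,[0,-43,-41],[0,0,0]],[0,[0,-43,-41],[0,0,0]],[0,[0,-43,-41],[0,0,0]],[0,[0,-43,-41],[0,0,0]]]' 10
python3 -c "
from h import *
print(go([.559,.124,.1]).round(3))"
```

```text
time: 2.4
position: [0.5168, 0.0324, 0.2224]
tool_rot: [0.705, 0.084, -0.698, 0.094]
ft_force: [0.4, -0.2, 1.2]
grip_width: 0.0005
 t 2.4 pos [0.5168 0.0324 0.2224] F [ 0.36 -0.19  1.23] tool mm [121.7 -80.  -62.8] grip 0.0005
[[ 0.011  0.249 -0.968]
 [-0.012 -0.968 -0.249]
 [-1.     0.015 -0.008]]
```

```bash
python3 -m inch '[[0,[30,-40,-31],[0,0,0]],[0,[30,-40,-31],[0,0,0]],[0,[45,0,0],[0,0,0]],[0,[35,0,0],[0,0,0]],[0,[0,0,0],[0,0,0]],[0,[0,0,0],[0,0,0]]]'
python3 - <<'E'
from h import *
R=go([.559,.124,.07]); print(R.round(3))
t=[]
for c,(x,y) in(("top",(205,200)),("scene",(255,160))):
    im=imaging.camera(c); t.append(cv2.resize(im[y-20:y+60,x:x+90],(400,355),interpolation=cv2.INTER_CUBIC))
save(np.hstack(t),"near.png")
E
```

```text
time: 3.15
position: [0.5666, 0.1324, 0.0809]
tool_rot: [0.709, 0.087, -0.693, 0.097]
ft_force: [0.3, -0.2, -0.4]
grip_width: 0.0002
 t 3.15 pos [0.5666 0.1324 0.0809] F [ 0.29 -0.21 -0.43] tool mm [10.9  6.   9.7] grip 0.0002
[[ 0.024  0.258 -0.966]
 [-0.012 -0.966 -0.258]
 [-1.     0.018 -0.02 ]]
```

View pics/near.png

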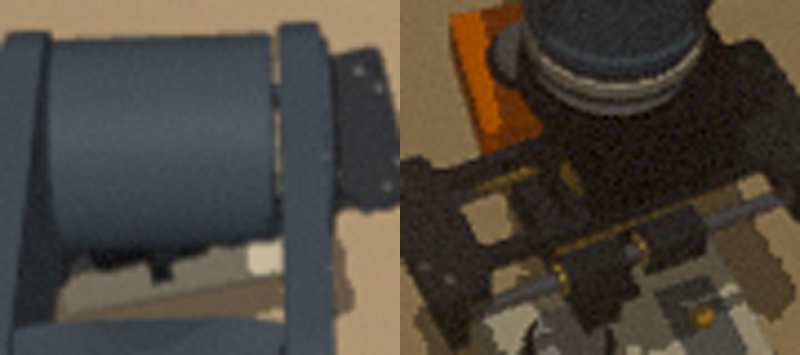

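Scene crop: the shut fingers hang just above the steel plate (crop about (585,325)), with the stud clear at about (703,315). The top view is covered by the arm. I'll centre, straighten and come down to just above the plate.

```bash
python3 -m inch '[[0,[0,6,9.5],[0,-1.1,-1]],[0,[15,0,0],[0,0,0]],[0,[10,0,0],[0,0,0]],[0,[0,0,0],[0,0,0]]]'
python3 - <<'E'
from h import *
R=go([.559,.124,.0435]); print(R[:,0].round(3))
im=imaging.camera("scene"); save(cv2.resize(im[160:260,245:365],(600,500),interpolation=cv2.INTER_CUBIC),"near2.png")
E
```

```text
time: 3.75
position: [0.5602, 0.1225, 0.0576]
tool_rot: [0.703, 0.091, -0.699, 0.091]
ft_force: [0.1, -1.1, -0.5]
grip_width: 0.0008
 t 3.75 pos [0.5602 0.1225 0.0576] F [ 0.12 -1.1  -0.55] tool mm [14.1 -1.7  0.8] grip 0.0008
[ 0.005  0.001 -1.   ]
```

View pics/near2.png

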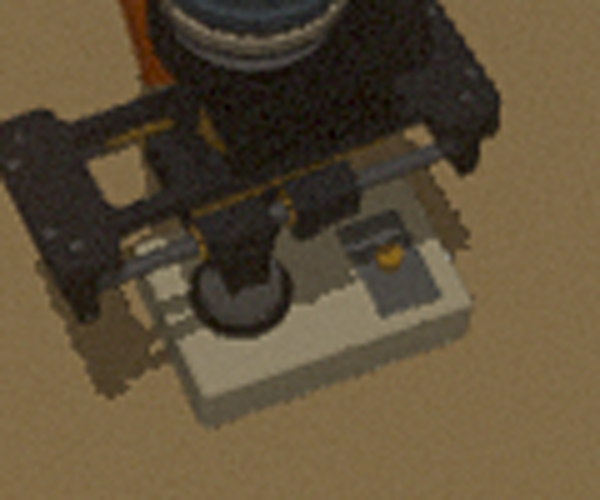

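The fingertips sit over the plate's centre (crop (245,290)) and the stud at (390,257) is well clear. Pressing in small steps.

```bash
python3 -m inch '[[0,[7,-1,0],[0,0,0]],[0,[3,0,0],[0,0,0]],[0,[2,0,0],[0,0,0]],[0,[0,0,0],[0,0,0]]]'
python3 -c "
from h import *
go([.559,.124,.0428])"
```

```text
time: 4.3
position: [0.5606, 0.1239, 0.0454]
tool_rot: [0.703, 0.091, -0.699, 0.092]
ft_force: [-0.2, -0.3, 1.8]
grip_width: 0.0004
 t 4.3 pos [0.5606 0.1239 0.0454] F [-0.17 -0.31  1.77] tool mm [ 2.5 -0.5  1.6] grip 0.0004
```

```bash
python3 -m inch '[[0,[1.5,0,0],[0,0,0]],[0,[1.5,0,0],[0,0,0]],[0,[0,0,0],[0,0,0]]]'
python3 -c "
from h import *
go([.559,.124,.0428])"
```

```text
time: 4.68
position: [0.5606, 0.1239, 0.0431]
tool_rot: [0.703, 0.091, -0.699, 0.092]
ft_force: [-0.0, 0.1, 3.8]
grip_width: 0.0008
 t 4.67 pos [0.5606 0.1239 0.0431] F [-0.02  0.12  3.76] tool mm [ 0.3 -0.5  1.5] grip 0.0008
```

```bash
python3 -m inch '[[0,[0,0,0],[0,0,0]],[0,[0,0,0],[0,0,0]],[0,[0,0,0],[0,0,0]],[0,[0,0,0],[0,0,0]],[0,[0,0,0],[0,0,0]],[0,[0,0,0],[0,0,0]],[0,[0,0,0],[0,0,0]]]'
python3 -c "
from h import *
go([.543,-.235,.1])"
```

```text
time: 5.55
position: [0.5606, 0.1239, 0.0434]
tool_rot: [0.703, 0.091, -0.699, 0.092]
ft_force: [-0.8, -1.2, 2.9]
grip_width: 0.0009
 t 5.55 pos [0.5606 0.1239 0.0434] F [-0.77 -1.19  2.87] tool mm [-56.9 342.4 108.9] grip 0.0009
```

```bash
python3 -m inch '[[0,[-5,0,0],[0,0,0]],[0,[-30,0,0],[0,0,0]],[0,[-50,0,0],[0,0,0]],[0,[0,50,16],[0,0,0]],[0,[0,50,16],[0,0,0]],[0,[0,50,16],[0,0,0]],[0,[0,50,16],[0,0,0]],[0,[0,50,16],[0,0,0]],[0,[0,50,16],[0,0,0]],[0,[0,42,13],[0,0,0]],[0,[0,0,0],[0,0,0]]]'
python3 - <<'E'
from h import *
R=go([.543,-.235,.08]); print(R[:,0].round(3))
im=imaging.camera("scene"); save(cv2.resize(im[170:270,80:200],(600,500),interpolation=cv2.INTER_CUBIC),"g1.png")
x=im[160:260,245:365]; save(cv2.resize(x,(600,500),interpolation=cv2.INTER_CUBIC),"tester1.png")
for d in imaging.tip_of("scene","tester")[:2]: print(d["pixel"],at("scene",d["pixel"],0))
E
```

```text
time: 6.92
position: [0.5461, -0.2454, 0.1307]
tool_rot: [0.706, 0.091, -0.696, 0.094]
ft_force: [-0.1, 0.4, -0.7]
grip_width: 0.0005
 t 6.92 pos [ 0.5461 -0.2454  0.1307] F [-0.09  0.37 -0.67] tool mm [ 50.6 -11.2   1. ] grip 0.0005
[ 0.015 -0.002 -1.   ]
[304.6, 221.5] [0.55374656 0.15420895 0.        ]
[296.6, 159.0] [0.37335621 0.17043066 0.        ]
```

```bash
python3 -m inch '[[0,[10,-11,1],[0,-0.8,-0.3]],[0,[25,0,0],[0,0,0]],[0,[16,0,0],[0,0,0]],[0,[0,0,0],[0,0,0]]]'
python3 - <<'E'
from h import *
R=go([.543,-.235,.066]); print(R[:,0].round(3))
im=imaging.camera("scene"); im0=cv2.imread("pics/scene0.png")[:,:,::-1]
f=lambda a,x,y:cv2.resize(a[y:y+75,x:x+100],(400,300),interpolation=cv2.INTER_CUBIC)
save(np.vstack([np.hstack([f(im,90,185),f(im0,90,185)]),np.hstack([f(im,255,175),f(im0,255,175)])]),"g2.png")
E
```

```text
time: 7.52
position: [0.5399, -0.2226, 0.0765]
tool_rot: [-0.698, -0.099, 0.703, -0.094]
ft_force: [1.2, -0.1, 0.1]
grip_width: 0.0007
 t 7.53 pos [ 0.5399 -0.2226  0.0765] F [ 1.16 -0.07  0.09] tool mm [10.4 12.8  0.3] grip 0.0007
[-0.008  0.006 -1.   ]
```

View pics/g2.png

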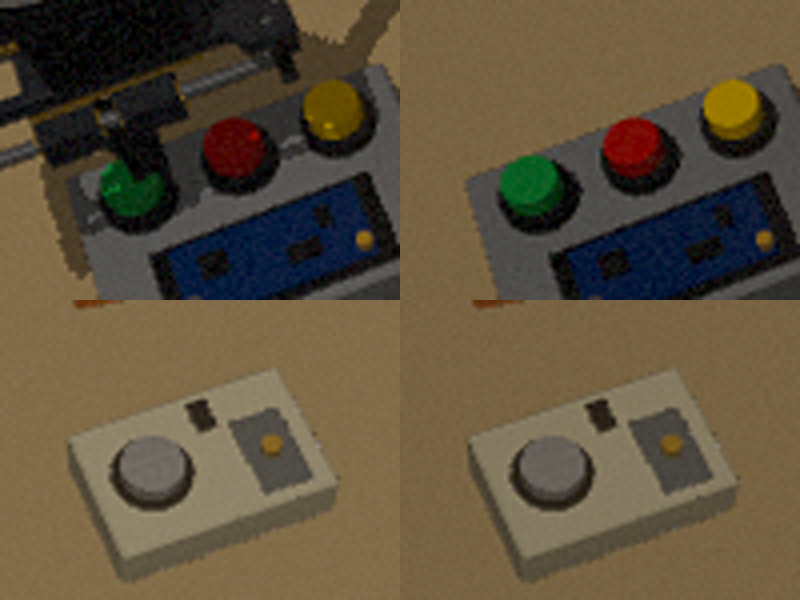

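The tester hasn't moved and its plate is back out. The tip is about 12 mm off green towards red (crop (145,165)), so I'll centre it before lowering.

```bash
python3 -m inch '[[0,[0,11,0],[0,0.4,0.3]],[0,[0,0,0],[0,0,0]],[0,[0,0,0],[0,0,0]]]'
python3 -c "
from h import *
R=go([.543,-.235,.066]);print(R[:,0].round(3))"
```

```text
time: 7.95
position: [0.5449, -0.2349, 0.0788]
tool_rot: [0.702, 0.096, -0.699, 0.096]
ft_force: [0.9, 0.6, -0.3]
grip_width: 0.0006
 t 7.95 pos [ 0.5449 -0.2349  0.0788] F [ 0.85  0.56 -0.25] tool mm [12.8 -0.5  1.9] grip 0.0006
[ 0.005  0.    -1.   ]
```

Centred to within 2 mm. Pressing down.

```bash
python3 -m inch '[[0,[8,0,1],[0,0,0]],[0,[4,0,0],[0,0,0]],[0,[3,0,0],[0,0,0]],[0,[2,0,0],[0,0,0]],[0,[0,0,0],[0,0,0]]]'
python3 -c "
from h import *
go([.543,-.235,.0585])"
```

```text
time: 8.57
position: [0.5443, -0.2358, 0.0617]
tool_rot: [0.703, 0.095, -0.699, 0.097]
ft_force: [-0.1, -0.2, 1.3]
grip_width: 0.0001
 t 8.57 pos [ 0.5443 -0.2358  0.0617] F [-0.15 -0.24  1.34] tool mm [ 3.2 -1.1  1.1] grip 0.0001
```

```bash
python3 -m inch '[[0,[2,0,0],[0,0,0]],[0,[2,0,0],[0,0,0]],[0,[0,0,0],[0,0,0]]]'
python3 -c "
from h import *
go([.543,-.235,.0585])"
```

```text
time: 8.95
position: [0.5443, -0.2358, 0.058]
tool_rot: [0.703, 0.095, -0.699, 0.097]
ft_force: [0.3, 0.1, 1.8]
grip_width: 0.0001
 t 8.95 pos [ 0.5443 -0.2358  0.058 ] F [0.31 0.08 1.8 ] tool mm [-0.5 -1.1  1. ] grip 0.0001
```

About 8 mm down. Withdrawing straight up and then off to the side.

```bash
python3 -m inch '[[0,[-5,0,0],[0,0,0]],[0,[-40,0,0],[0,0,0]],[0,[-60,0,0],[0,0,0]],[0,[-60,0,0],[0,0,0]],[0,[0,50,30],[0,0,0]],[0,[0,50,30],[0,0,0]],[0,[0,50,30],[0,0,0]],[0,[0,50,30],[0,0,0]],[0,[0,40,30],[0,0,0]],[0,[0,0,0],[0,0,0]],[0,[0,0,0],[0,0,0]],[0,[0,0,0],[0,0,0]]]'
python3 - <<'E'
from h import *
im=imaging.camera("scene"); im0=cv2.imread("pics/scene0.png")[:,:,::-1]
f=lambda a,x,y:cv2.resize(a[y:y+75,x:x+100],(400,300),interpolation=cv2.INTER_CUBIC)
save(np.vstack([np.hstack([f(im,90,185),f(im0,90,185)]),np.hstack([cv2.resize(im,(400,300)),cv2.resize(im0,(400,300))])]),"end.png")
go([.5,-.4,.2])
E
```

```text
time: 10.45
position: [0.4629, -0.5126, 0.2264]
tool_rot: [0.703, 0.097, -0.698, 0.098]
ft_force: [-0.3, 0.7, -0.2]
grip_width: 0.0004
 t 10.5 pos [ 0.463  -0.5124  0.2265] F [-0.28 -0.24  0.02] tool mm [ 26.8 -98.  -66.1] grip 0.0005
```

View pics/end.png

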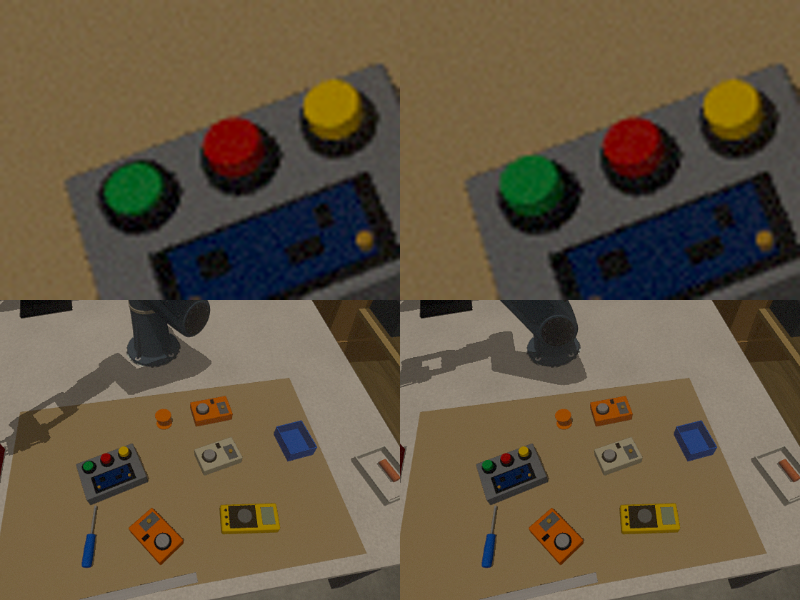

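Green is visibly down at crop (135,187). Red and yellow are still out, everything else is where it was, and the hand is clear.

```bash
python3 -c "
from h import *
print(robot.hand_in())"
```

```text
the job is handed in; nothing more can be done
None
```

I pressed the cream tester's touch plate, released it, then pressed the green button so it stayed down, and handed the job in. The robot clock read about 10.5 s at the last check.

- **Touch plate:** I pressed it with the shut fingertips to about 3 mm, at 2.9–3.8 N, and held it for a bit over a second. A picture taken after release showed the plate back out and the tester unmoved.
- **Green button:** I pushed it about 8 mm. In the final picture it is visibly down, and red and yellow are still out. The force while resting on it read only 1.8 N, below the 3 N it takes to start moving. I therefore judged the travel from the fingertip height and the picture.
- **Overshoot:** My first approach to green stopped about 12 mm off towards red because the arm was still moving when I measured. I corrected it in the air and touched nothing.
- **Surroundings:** The brass stud, the orange look-alikes and the other loose items look unmoved. The hand ended clear, about 0.23 m up and well to the side, with no contact force.

The two cameras disagreed by up to 8 mm on the plate position, so I aimed between them. A close picture before pressing showed the fingertips centred.

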